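Pry open the jewel case with the opening blade

TASK

Take the opening blade from the cork pad, push its tip into the notch above the brass sill of the closed blue jewel case and lever the tight lid open with the blade (not with the gripper's fingers), keeping the blade off the tiara inside. Swing the lid up until it stands upright or a little beyond and stays open, then lay the blade flat back on the cork pad without dropping it. Leave the loupe, hammer and jar where they are.

Things in the scene. Friction and masses are not known exactly. Their poses are not given: they have to be found in the camera images.
- case: Fixed blue jewel case, 130 (x) x 170 (y) mm, body 90 mm high plus the 18 mm lid on top. Origin: centre of its underside, on the table; +x points from the front (with notch and brass sill) to the hinge side, z up. Front face at x = -65 mm, front wall 12 mm thick, hollow behind it. A brass strip on the lid marks the middle of its front edge.
- notch (a point): Middle of the notch mouth, in the plane of the front face (case frame -65, 0, 85 mm; same axes). Notch: 60 mm wide (y), z 80 to 90 mm, cut through the top of the front wall; its ceiling is the lid's underside. A brass sill, 60 mm wide, carries its floor (z = 80 mm) 14 mm out of the front face, to x = -79 mm: a sturdy fulcrum.
- lid (a joint): Angle of the case lid, rad: 0 closed, grows as it opens upward, stop at 1.8; upright at 1.57. The hinge is stiff with friction: about 3 N upward at the front edge moves it, and it stays at any angle where it is left.
- lid_hinge (a point): On the lid's hinge axis (along the case's y), at mid width: case frame (65, 0, 90) mm, level with the underside of the closed lid. Turns with the lid; the lid is a slab 130 mm from hinge to front edge, 170 mm wide, 18 mm thick, its underside in the plane through the hinge axis.
- lid_edge (a point): Middle of the lid's front edge on its underside, 130 mm from the hinge. Moves with the lid.
- tiara: Steel tiara with green stones, fixed on the grey cushion inside the case, hidden until the lid opens. Origin: case frame (0, 0, 24) mm; its highest point is at 66 mm above the table, 14 mm below the notch floor.
- blade: Loose opening blade, 180 mm long, about 90 g. Dark wooden handle 16 (y) x 20 mm high, from x = -75 to +25 mm; flat steel blade from there to the tip at x = 105 mm, 18 mm wide (y), 3 mm thick, at the handle's mid height. +x points to the tip, z up. Origin on the handle's underside, near the centre of mass.
- blade_grip (a point): In the middle of the handle's section, 10 mm above blade's origin: where to grip, across y (16 mm wide).
- blade_tip (a point): Middle of the blade's tip end: blade frame (105, 0, 10) mm. Same axes as the blade.
- pad: Fixed cork pad 220 (x) x 130 (y) x 10 mm. Origin: centre of its underside. The blade starts on it.
- tray: Fixed wooden tray 180 x 120 x 22 mm with the loupe in it; it and the pad lie on either side of the case, either way round.
- loupe: Black eye loupe, 40 mm across, 40 mm high, in the tray. Bystander. Origin: centre of its underside.
- hammer: Hammer lying on the table behind, to one side of the case. Bystander.
- jar: Amber jar, 60 mm across, 75 mm high, behind, to one side of the case. Bystander. Origin: centre of its underside.
Mind the look-alikes: they are no part of the job. Leave any pink look-alike of the blade alone. Several things look just like the case: the one meant starts farthest to the robot's left.

How it is judged:
By the outcome, as a careful person would: the job done as asked, in the order asked, and still so for the second after the job is handed in, with the robot touching nothing.
It also fails if it takes over 64 s, if anything falls off the work surface, if the arm or the gripper's body presses on something with over 40 N, if the wrist force passes 120 N, or if a joint passes its speed limit or range.

ROBOT

A 6-joint arm with a two-finger parallel gripper is mounted at the origin on the work surface. World frame = base frame: x ahead of the robot, y to its left, z up, the work surface at z = 0. Lengths are in mm, angles in rad, forces in N, time in s.
With the tool pointing down it reaches from about 275 to 850 mm from the base axis. Payload 19 kg.
Tool frame: the origin (TCP) lies on the centre line of the jaws, within the pads' length; the fingertips stand r.tcp_to_tips ahead of it and the grasp point (between the pads) lies 6 mm ahead of it (r.tcp_to_tips is the distance from the TCP to the fingertips, in mm); z points along the fingers, y is the line along which they close (so a half turn about z gives the same grasp; the last joint's range is limited). The gripper opens to 85 mm and grips with 20 to 120 N. Pads are 22 mm wide; open, the fingers measure 114 mm over their backs; the gripper's body (76 mm by 85 mm) begins 54 mm behind the grasp point. The pads swing forward as they close: fully open they stand 13 mm farther back than shut.
Start: joints at [-1.378, 0.15, 1.437, -0, 1.554, -0.134], TCP at [184.557, -544.547, 256.267] pointing down, gripper open.
Joint ranges: [-2.8, 2.8], [-0.68, 2.1], [0.12, 2.68], [-1.39, 4.53], [0.16, 2.79], [-2.81, 2.81]. Speed limits (rad/s): [1.89, 1.89, 2.22, 3.01, 3.01, 3.01].

INTERFACE

Orientations are given as a rotation vector (axis times angle).
In Python, from cell import r, vision, ticket gives the robot as it stands.
- The arm moves only by the tool step_arm, never from a script. Its argument "steps" is a list of rows, each an object of numbers: "fingers": the finger opening in mm, from 0 to 85.4; "x", "y", "z": the shift along the tool's x, y, z in mm; "yaw": the turn about the tool's z in degrees. In form: [{"fingers": .., "x": .., "y": .., "z": .., "yaw": ..}, ...]. A call has 1 to 12 rows; each row is the pose to reach, as a shift and turn from the pose commanded when the call began, along the tool's axes at that moment; what a row does not reach only later rows make up. A row lasts 1/10 s, in which the tool goes at most 50 mm and 8.59 degrees, less where a joint would pass 70% of its speed; a pose out of reach is approached as far as the arm can. A call with a gripper value outside its range is refused whole. The fingers move at their own pace and stop on an object; the grip force is fixed at half the most. Time passes only in rows, so rows that repeat a pose let the fingers close. It gives the time, the measured TCP pose, the force, the opening and the grip force at its end, in the units of the state.
- r.get_obs(): the state, without advancing time (a new reading comes with each control period).
- vision.capture(name): name is "scene" or "top" or "wrist"; returns a dict with "frame" (384x512x3 uint8, red, green, blue), "fx", "fy", "cx", "cy" (pixels), "k1" (the pictures are not rectified: a ray, as slopes to the right and down, at radius r is drawn at 1 + k1 r^2 times it, then the intrinsics apply), "extrinsics" (4x4, takes a point from camera to world coordinates). Camera axes: x right, y down, z forward; pixel columns grow to the right and rows downward; lengths in mm; the calibration is good to about 2 mm. A picture is of the moment at which its call begins. There is no depth.
- ticket.finish_job(): hands the job in; it is judged then, once.
The state is a dict: "clock": time; "joint_positions": joint angles; "qd": joint speeds; "joint_efforts": joint torques, N m; "eef_pos": TCP position; "tcp_rot": TCP orientation; "ft_force": force on the tool from outside, world axes, zero at the start; "moment": the same for the moment, N m; "gripper_width": finger opening in mm; "gripper_force": force on a finger pad.
Only numpy, scipy, OpenCV 4.12 (cv2) and the standard library are available. Lean on these libraries where they do the work, as an engineer would, in place of code of your own. Each camera call takes 0.05 s, during which the arm holds its last target. There are 200 camera calls.

## Working session

There is one attempt and no reset: what is moved stays moved. The work goes in short steps, Python scripts to look and compute and a tool call to move; the robot and the scene stay as the last step left them, time stands still between calls to the robot, and variables do not carry over. Pictures are saved under pics/ and viewed, at most 10 in all, crops included, and the job is handed in when it is done.

Besides the shell and the picture viewer there is one more tool, called after "Request:" by a JSON object that holds its "op" and its "data", one argument or row to a line. step_arm: Moves the arm, as the interface text tells. Its arguments: {"type":"object","properties":{"steps":{"type":"array","items":{"type":"object","properties":{"fingers":{"type":"number"},"x":{"type":"number"},"y":{"type":"number"},"z":{"type":"number"},"yaw":{"type":"number"}}}}},"required":["steps"]}

```bash
mkdir -p pics
python3 - <<'E'
from cell import r,vision
import cv2,numpy as np
a=vision.capture("scene");b=vision.capture("top")
for n,c in(("scene",a),("top",b)):
    np.savez("pics/"+n+"0.npz",**c)
    print(n,c["fx"],c["fy"],c["cx"],c["cy"],c["k1"]);print(np.round(c["extrinsics"],3).tolist())
cv2.imwrite("pics/a.png",cv2.cvtColor(np.vstack([cv2.resize(a["frame"],(400,300)),cv2.resize(b["frame"],(400,300))]),4))
cv2.imwrite("pics/scene.png",cv2.resize(a["frame"][:,:,::-1],(800,600)))
cv2.imwrite("pics/top.png",cv2.resize(b["frame"][:,:,::-1],(800,600)))
print(r.get_obs(),r.tcp_to_tips)
E
```

```text
scene 365.50970422590433 365.50970422590433 257.1394118196622 194.05069961069165 0.00241526943254234
[[-0.267, 0.791, -0.551, 1059.808], [0.964, 0.226, -0.142, 106.953], [0.012, -0.569, -0.822, 765.867], [0.0, 0.0, 0.0, 1.0]]
top 422.1910416602758 422.1910416602758 261.4429827221668 193.00465492653856 -0.03846797971683805
[[-0.007, -0.984, 0.178, 421.097], [-1.0, 0.007, 0.002, 7.236], [-0.003, -0.178, -0.984, 1177.582], [0.0, 0.0, 0.0, 1.0]]
{'clock': 0.1, 'joint_positions': array([-1.37797035e+00,  1.50929485e-01,  1.43795114e+00, -1.79788289e-05,
        1.55379831e+00, -1.34013321e-01]), 'qd': array([-0.00023043, -0.00106655, -0.00271505, -0.00062887, -0.00059417,
       -0.00061237]), 'joint_efforts': array([ 2.83618610e-03, -7.14373827e+01, -5.71798968e+01, -5.58087850e-04,
        6.97004230e-03,  1.63544246e-05]), 'eef_pos': array([ 184.53597619, -544.37965211,  255.74740427]), 'tcp_rot': array([-3.09866537e+00, -5.10939803e-01,  7.83668858e-05]), 'ft_force': array([ 0.51988729, -0.85936969, -0.55778331]), 'moment': array([0.02091791, 0.00033869, 0.02435348]), 'gripper_force': 0.0, 'gripper_width': 85.53279903682957} 25.0
```

View pics/scene.png

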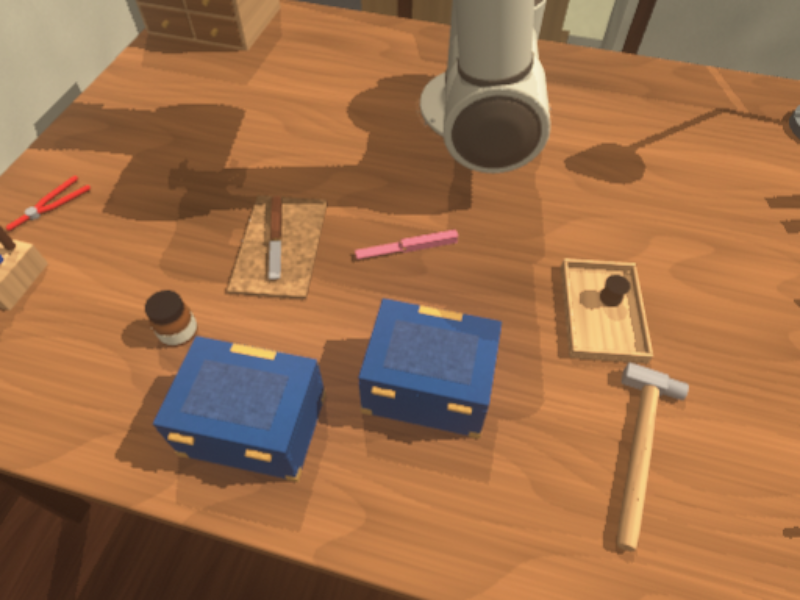

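View pics/top.png

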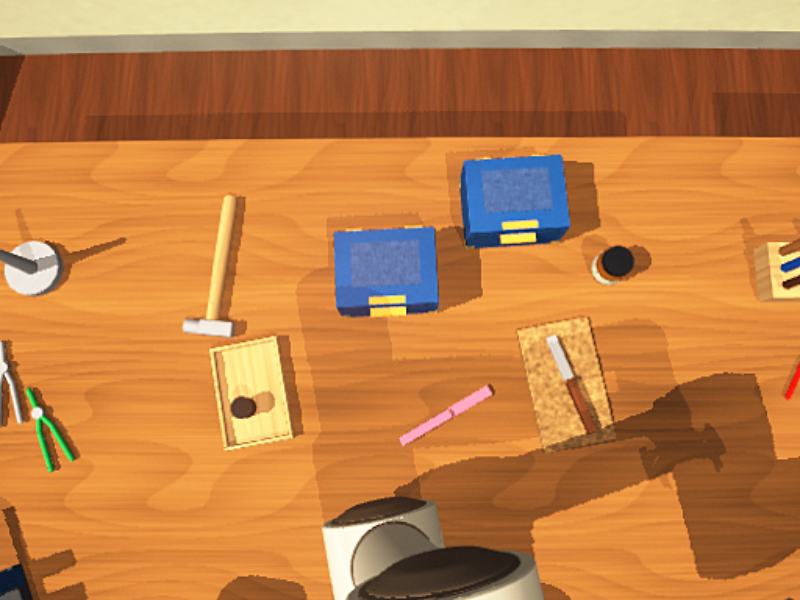

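```bash
cat > h.py <<'E'
import numpy as np,cv2
def rays(c,px):
    px=np.atleast_2d(np.asarray(px,float)); K=np.array([[c["fx"],0,c["cx"]],[0,c["fy"],c["cy"]],[0,0,1]],float)
    n=cv2.undistortPoints(px[:,None],K,np.array([float(c["k1"]),0,0,0,0]))[:,0]
    E=np.asarray(c["extrinsics"]); d=np.c_[n,np.ones(len(n))]@E[:3,:3].T
    return E[:3,3],d
def plane(c,px,z):
    o,d=rays(c,px); return o+d*((z-o[2])/d[:,2])[:,None]
def mask(c,lo,hi): return cv2.inRange(cv2.cvtColor(np.asarray(c["frame"]),cv2.COLOR_RGB2HSV),lo,hi)
def blobs(m,amin=20):
    cs,_=cv2.findContours(m,0,cv2.CHAIN_APPROX_NONE); return [k[:,0] for k in cs if cv2.contourArea(k)>amin]
E
python3 - <<'E'
from h import *
t=dict(np.load("pics/top0.npz"));s=dict(np.load("pics/scene0.npz"))
f=t["frame"][130:300,200:400,::-1];g=s["frame"][110:290,130:330,::-1]
cv2.imwrite("pics/crop.png",np.hstack([cv2.resize(t["frame"][140:210,205:290,::-1],(400,330)),cv2.resize(s["frame"][180:285,225:330,::-1],(400,330))]))
for n,c,zs in(("top",t,(80,108)),("scene",s,(80,108))):
    for b in blobs(mask(c,(18,120,150),(32,255,255)),15):
        q=cv2.boxPoints(cv2.minAreaRect(b.astype(np.float32)))
        print(n,q.mean(0).round(1),[cv2.minAreaRect(plane(c,b,z)[:,:2].astype(np.float32)) for z in zs])
    for b in blobs(mask(c,(100,80,30),(130,255,255)),300):
        print(n,"blue",b.mean(0),cv2.approxPolyDP(b,3,True)[:,0].tolist() )
b=blobs(cv2.inRange(t["frame"][200:290,325:400],(150,150,150),(255,255,255)))
for k in b:
    k=k+[325,200]; print("steel",k.mean(0),cv2.minAreaRect(plane(t,k,20)[:,:2].astype(np.float32)))
E
```

```text
top [365.2 271.2] [((413.425537109375, -255.265869140625), (12.391600608825684, 33.06932067871094), 42.938514709472656), ((413.6213073730469, -248.5692596435547), (12.07548999786377, 32.225669860839844), 42.93852615356445)]
top [166.3 276.1] [((404.7038879394531, 254.42091369628906), (48.18482971191406, 80.2898178100586), 30.848546981811523), ((405.12200927734375, 248.11500549316406), (46.95564651489258, 78.2415542602539), 30.848569869995117)]
top [155.4 249.7] [((472.1211242675781, 284.58648681640625), (22.239154815673828, 36.84347152709961), 8.45504093170166), ((470.8194885253906, 277.5111083984375), (21.67177963256836, 35.90359115600586), 8.455065727233887)]
top [381.1 251.1] [((464.4559631347656, -298.913330078125), (51.67676544189453, 27.431995391845703), 11.107369422912598), ((463.3498229980469, -291.1033630371094), (50.35847473144531, 26.73221206665039), 11.107377052307129)]
top [172.  250.9] [((468.8533935546875, 241.73239135742188), (108.98808288574219, 33.51374053955078), 24.06818962097168), ((467.6351623535156, 235.75027465820312), (106.20773315429688, 32.65879821777344), 
[... 3529 characters left out ...]
(41.062686920166016, 8.996148109436035), 14.664390563964844), ((516.28369140625, 222.08865356445312), (39.3863525390625, 8.62888240814209), 14.664402961730957)]
scene blue [156.49085366 260.24085366] [[125, 216], [99, 271], [124, 278], [129, 292], [170, 301], [180, 292], [188, 303], [205, 251], [201, 230], [177, 226], [172, 231], [147, 226], [145, 219]]
scene blue [274.36038961 231.46103896] [[245, 192], [230, 242], [253, 248], [253, 255], [246, 256], [264, 266], [286, 264], [286, 256], [311, 259], [319, 206], [301, 202], [286, 205], [268, 201], [265, 195]]
steel [357.69354839 228.01612903] ((529.8819580078125, -254.3709259033203), (79.29386138916016, 18.890058517456055), 21.431657791137695)
```

View pics/crop.png

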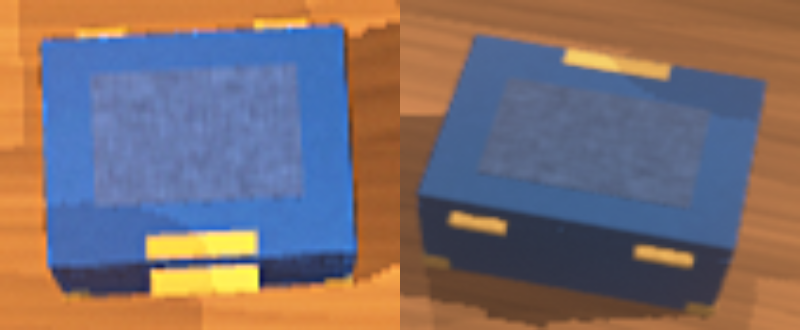

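Run:
```python
from h import *
from scipy.spatial.transform import Rotation as R
t=dict(np.load("pics/top0.npz"));s=dict(np.load("pics/scene0.npz"))
for c,p in((t,[[213.9,148.5],[278.3,145.7],[215.2,196.2],[280.9,194.1]]),(s,[[312.9,259.5],[230.2,242],[320.8,205.5],[244.7,191.5]])):
    P=plane(c,p,108)[:,:2];print(P.round(1).tolist(),P.mean(0).round(1))
    for a,b in((1,0),(3,2)): d=P[b]-P[a];print(np.degrees(np.arctan2(-d[0],d[1])),np.linalg.norm(d))
T=R.from_rotvec([-3.09866537,-5.10939803e-01,0]).as_matrix();print(T.round(4))
tgt=np.array([469.4,-278.1,256]);print(T.T@(tgt-[184.5,-544.4,256]))
# blade angle vs tool x axis
print(np.degrees(np.arctan2(T[1,0],T[0,0])))
# pad corners via cork mask
```

```text
[[733.8, 133.5], [740.1, -35.7], [606.6, 128.4], [610.9, -40.6]] [672.9  46.4]
2.1316297569845166 169.4009651173829
1.448248578055162 169.1287441750656
[[738.9, 139.0], [746.6, -27.8], [610.5, 132.4], [620.1, -35.1]] [679.   52.1]
2.63884198336275 166.965229687323
3.2963117510717 167.8215851160437
[[ 9.471e-01  3.211e-01 -2.000e-04]
 [ 3.211e-01 -9.471e-01  1.100e-03]
 [ 2.000e-04 -1.100e-03 -1.000e+00]]
[ 3.55313892e+02 -1.60734822e+02  2.34855460e-01]
18.72652489285742
```

Request:
{"op": "step_arm", "data": {
  "steps": [
    {"fingers":60,"x":45,"y":-20,"z":0,"yaw":-2.7},
    {"fingers":60,"x":90,"y":-40,"z":10,"yaw":-2.7},
    {"fingers":60,"x":134,"y":-60,"z":20,"yaw":-2.7},
    {"fingers":60,"x":178,"y":-80,"z":30,"yaw":-2.7},
    {"fingers":60,"x":222,"y":-100,"z":40,"yaw":-2.7},
    {"fingers":60,"x":266,"y":-120,"z":50,"yaw":-2.7},
    {"fingers":60,"x":310,"y":-140,"z":60,"yaw":-2.7},
    {"fingers":60,"x":355,"y":-161,"z":70,"yaw":-2.7},
    {"fingers":60,"x":355,"y":-161,"z":80,"yaw":-2.7},
    {"fingers":60,"x":355,"y":-161,"z":80,"yaw":-2.7},
    {"fingers":60,"x":355,"y":-161,"z":80,"yaw":-2.7}
  ]
}}

```text
clock: 1.2
eef_pos: [468.6, -278.6, 176.3]
tcp_rot: [-3.087, -0.583, 0.001]
ft_force: [-0.5, 0.6, -0.3]
gripper_width: 60.0
gripper_force: 0.0
```

Run:
```python
from h import *
from cell import r,vision
w=vision.capture("wrist");t=vision.capture("top")
np.savez("pics/w1.npz",**w);np.savez("pics/t1.npz",**t)
print(np.round(w["extrinsics"],3).tolist())
o=r.get_obs();print(o["eef_pos"],o["tcp_rot"],o["clock"])
cv2.imwrite("pics/w1.png",np.hstack([w["frame"],cv2.resize(t["frame"][190:300,300:410],(384,384))])[:,:,::-1][:,:800])
```

```text
[[0.364, -0.897, -0.25, 531.026], [-0.931, -0.351, -0.096, -255.051], [-0.001, 0.268, -0.964, 292.701], [0.0, 0.0, 0.0, 1.0]]
[ 468.51492554 -279.15298256  176.85498653] [3.08681029e+00 5.81493634e-01 4.43379673e-04] 1.3
```

View pics/w1.png

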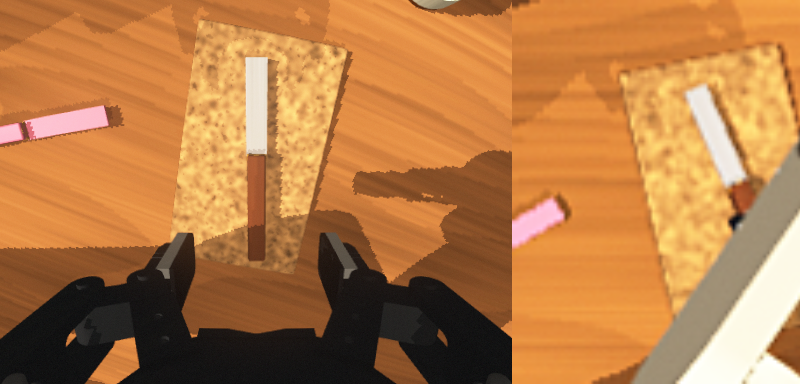

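Wrist view: blade vertical in image, tip end at (257,57), steel/handle junction at (257,154), handle end at (257,260); cork pad around it, pink one away to the left.

Run:
```python
from h import *
from scipy.spatial.transform import Rotation as R
w=dict(np.load("pics/w1.npz"))
T=R.from_rotvec([3.08681029e+00,5.81493634e-01,0]).as_matrix();p=np.array([468.5,-279.15,176.85])
P=plane(w,[[257,57],[257,154]],21.5);print(P);P2=plane(w,[[256.5,154],[257,260]],30);print(P2)
Q=np.r_[P,P2];print(((Q-p)@T).round(1))
for z,q in((10,[[200,19],[348,48],[294,272],[168,245]]),):
    C=plane(w,q,z);print(C.round(1).tolist(),C.mean(0))
```

```text
[[ 566.75546632 -241.43962901   21.5       ]
 [ 492.40721722 -270.55301026   21.5       ]]
[[ 493.46389206 -269.67419723   30.        ]
 [ 401.3663876  -306.20542388   30.        ]]
[[105.3   0.5 155.3]
 [ 25.4   0.6 155.3]
 [ 26.7   0.2 146.8]
 [-72.4   0.7 146.9]]
[[579.6, -185.3, 10.0], [604.1, -310.0, 10.0], [392.5, -350.1, 10.0], [374.2, -221.9, 10.0]] [ 487.59519381 -266.82984554   10.        ]
```

Request:
{"op": "step_arm", "data": {
  "steps": [
    {"fingers":60,"z":45,"x":2,"y":0.5},
    {"fingers":50,"z":90,"x":4,"y":0.5},
    {"fingers":40,"z":125,"x":4,"y":0.5},
    {"fingers":30,"z":138,"x":4,"y":0.5},
    {"fingers":22,"z":138,"x":4,"y":0.5},
    {"fingers":12,"z":138,"x":4,"y":0.5},
    {"fingers":10,"z":138,"x":4,"y":0.5},
    {"fingers":10,"z":138,"x":4,"y":0.5},
    {"fingers":10,"z":138,"x":4,"y":0.5},
    {"fingers":10,"z":138,"x":4,"y":0.5}
  ]
}}

```text
invalid input at $.steps[0]: expected keys fingers, x, y, z, yaw
```

Request:
{"op": "step_arm", "data": {
  "steps": [
    {"fingers":60,"z":45,"x":2,"y":0.5,"yaw":0},
    {"fingers":50,"z":90,"x":4,"y":0.5,"yaw":0},
    {"fingers":40,"z":125,"x":4,"y":0.5,"yaw":0},
    {"fingers":30,"z":138,"x":4,"y":0.5,"yaw":0},
    {"fingers":22,"z":138,"x":4,"y":0.5,"yaw":0},
    {"fingers":12,"z":138,"x":4,"y":0.5,"yaw":0},
    {"fingers":10,"z":138,"x":4,"y":0.5,"yaw":0},
    {"fingers":10,"z":138,"x":4,"y":0.5,"yaw":0},
    {"fingers":10,"z":138,"x":4,"y":0.5,"yaw":0},
    {"fingers":10,"z":138,"x":4,"y":0.5,"yaw":0}
  ]
}}

```text
clock: 2.3
eef_pos: [473.4, -277.5, 39.5]
tcp_rot: [3.086, 0.584, 0.002]
ft_force: [-1.8, 0.1, 8.1]
gripper_width: 14.1
gripper_force: 62.7
```

Request:
{"op": "step_arm", "data": {
  "steps": [
    {"fingers":10,"z":-20,"x":0,"y":0,"yaw":0},
    {"fingers":10,"z":-60,"x":0,"y":0,"yaw":0},
    {"fingers":10,"z":-100,"x":8,"y":-20,"yaw":3},
    {"fingers":10,"z":-120,"x":24,"y":-60,"yaw":6},
    {"fingers":10,"z":-120,"x":40,"y":-102,"yaw":9},
    {"fingers":10,"z":-120,"x":57,"y":-144,"yaw":12},
    {"fingers":10,"z":-120,"x":74,"y":-186,"yaw":15},
    {"fingers":10,"z":-120,"x":90,"y":-228,"yaw":18},
    {"fingers":10,"z":-120,"x":106,"y":-268,"yaw":19.1},
    {"fingers":10,"z":-120,"x":116.5,"y":-296,"yaw":19.1},
    {"fingers":10,"z":-120,"x":116.5,"y":-296,"yaw":19.1},
    {"fingers":10,"z":-120,"x":116.5,"y":-296,"yaw":19.1}
  ]
}}

```text
clock: 3.5
eef_pos: [473.3, 41.4, 158.6]
tcp_rot: [3.141, 0.066, 0.001]
ft_force: [0.1, -0.9, -1.1]
gripper_width: 14.4
gripper_force: 61.5
```

Run:
```python
from h import *
from cell import r,vision
w=vision.capture("wrist");t=vision.capture("scene");u=vision.capture("top")
np.savez("pics/w2.npz",**w);np.savez("pics/s2.npz",**t);np.savez("pics/t2.npz",**u)
o=r.get_obs();print(o["eef_pos"],o["tcp_rot"],o["ft_force"],o["clock"])
cv2.imwrite("pics/w2.png",np.hstack([w["frame"],cv2.resize(t["frame"][130:270,220:325],(288,384))])[:,:,::-1])
```

```text
[473.41665141  40.15770755 158.45480757] [3.14085030e+00 6.21643509e-02 2.52066421e-04] [-0.58525572  0.15583949 -0.51117544] 3.65
```

View pics/w2.png

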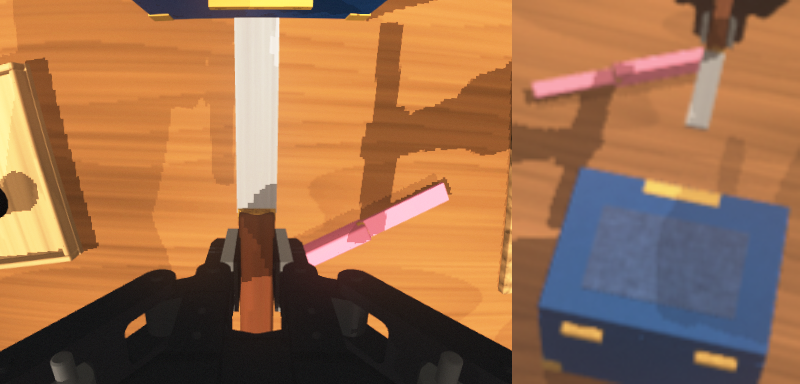

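Run:
```python
from h import *
w=dict(np.load("pics/w2.npz"));s=dict(np.load("pics/s2.npz"));t=dict(np.load("pics/t2.npz"))
y=mask(w,(18,100,120),(34,255,255))[:14];
for b in blobs(y,60):
    print("sill px",b.min(0),b.max(0)); q=np.array([[b[:,0].min(),b[:,1].max()+.5],[b[:,0].max()+1,b[:,1].max()+.5]],float);print(plane(w,q,80).round(1).tolist())
# steel in scene, top
pts={}
for n,c,(x0,y0,x1,y1) in(("s",s,(270,140,305,185)),("t",t,(225,190,275,250))):
    f=c["frame"][y0:y1,x0:x1].astype(int);m=((f.max(2)-f.min(2)<45)&(f.min(2)>120)).astype(np.uint8)*255
    B=max(blobs(m,15),key=len)+[x0,y0];rc=cv2.boxPoints(cv2.minAreaRect(B.astype(np.float32)));print(n,rc.round(1).tolist())
    v=rc[np.argsort(rc[:,1])];pts[n]=(v[:2].mean(0),v[2:].mean(0))
def tri(a,b):
    o1,d1=rays(s,a);o2,d2=rays(t,b);A=np.c_[d1[0],-d2[0]];k=np.linalg.lstsq(A,o2-o1,rcond=None)[0]
    p1=o1+k[0]*d1[0];p2=o2+k[1]*d2[0];return ((p1+p2)/2).round(1),np.linalg.norm(p1-p2).round(1)
print("tip",tri(pts["s"][1],pts["t"][0]),"root",tri(pts["s"][0],pts["t"][1]))
for z in(135,139,143): print(z,plane(s,pts["s"][1],z).round(1),plane(t,pts["t"][0],z).round(1),plane(s,pts["s"][0],z).round(1))
```

```text
sill px [208   0] [312   7]
[[594.2, 73.2, 80.0], [596.7, 13.1, 80.0]]
s [[283.3999938964844, 174.89999389648438], [289.29998779296875, 148.5], [296.3999938964844, 150.10000610351562], [290.3999938964844, 176.5]]
t [[225.0, 220.0], [271.0, 220.0], [271.0, 249.0], [225.0, 249.0]]
tip (array([545.5,  44. , 100. ]), np.float64(0.7)) root (array([471.3,  42.4, 109.7]), np.float64(3.4))
135 [[572.6  47.  135. ]] [[541.4  43.2 135. ]] [[494.3  43.3 135. ]]
139 [[575.6  47.4 139. ]] [[540.9  43.  139. ]] [[497.9  43.7 139. ]]
143 [[578.7  47.7 143. ]] [[540.5  42.9 143. ]] [[501.5  44.1 143. ]]
```

Request:
{"op": "step_arm", "data": {
  "steps": [
    {"fingers":10,"z":30,"x":0,"y":2,"yaw":0},
    {"fingers":10,"z":54,"x":0,"y":2,"yaw":0},
    {"fingers":10,"z":54,"x":5,"y":2,"yaw":0},
    {"fingers":10,"z":54,"x":15,"y":2,"yaw":0},
    {"fingers":10,"z":54,"x":20,"y":2,"yaw":0},
    {"fingers":10,"z":54,"x":25,"y":2,"yaw":0},
    {"fingers":10,"z":54,"x":28,"y":2,"yaw":0},
    {"fingers":10,"z":54,"x":28,"y":2,"yaw":0}
  ]
}}

```text
clock: 4.45
eef_pos: [501.8, 40.2, 104.6]
tcp_rot: [-3.141, -0.064, -0.001]
ft_force: [0.6, 0.8, -0.2]
gripper_width: 14.2
gripper_force: 61.5
```

Run:
```python
from h import *
from cell import r,vision
w=vision.capture("wrist");t=vision.capture("scene")
np.savez("pics/w3.npz",**w);np.savez("pics/s3.npz",**t)
o=r.get_obs();print(o["eef_pos"],o["tcp_rot"],o["ft_force"],o["moment"],o["clock"])
cv2.imwrite("pics/w3.png",np.hstack([w["frame"][:300],cv2.resize(t["frame"][150:210,240:297],(285,300))])[:,:,::-1])
```

```text
[501.33387163  40.18321986 104.43456227] [-3.14086151e+00 -6.39238217e-02 -8.00485392e-06] [-0.20946196  0.75802036 -1.22196827] [-0.02746025  0.00060187  0.0352548 ] 4.55
```

View pics/w3.png

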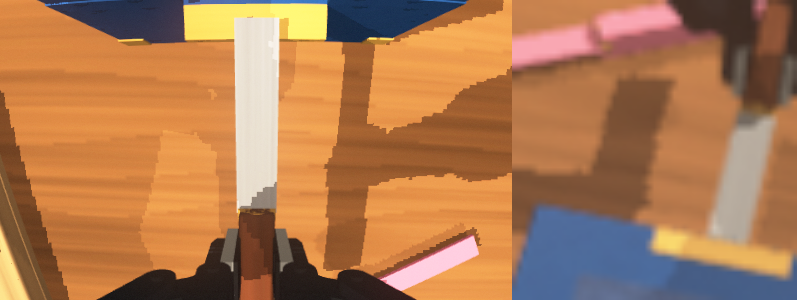

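Request:
{"op": "step_arm", "data": {
  "steps": [
    {"fingers":10,"z":0,"x":5,"y":0,"yaw":0},
    {"fingers":10,"z":0,"x":10,"y":0,"yaw":0},
    {"fingers":10,"z":0,"x":15,"y":0,"yaw":0},
    {"fingers":10,"z":0,"x":20,"y":0,"yaw":0},
    {"fingers":10,"z":0,"x":26,"y":0,"yaw":0},
    {"fingers":10,"z":0,"x":26,"y":0,"yaw":0}
  ]
}}

```text
clock: 5.15
eef_pos: [528.0, 41.2, 104.2]
tcp_rot: [-3.141, -0.064, 0.0]
ft_force: [-0.3, 0.1, -1.3]
gripper_width: 14.3
gripper_force: 61.5
```

Request:
{"op": "step_arm", "data": {
  "steps": [
    {"fingers":10,"z":3,"x":0,"y":0,"yaw":0},
    {"fingers":10,"z":5,"x":0,"y":0,"yaw":0},
    {"fingers":10,"z":7,"x":0,"y":0,"yaw":0},
    {"fingers":10,"z":9,"x":0,"y":0,"yaw":0},
    {"fingers":10,"z":9,"x":0,"y":0,"yaw":0}
  ]
}}

```text
clock: 5.65
eef_pos: [527.6, 41.1, 95.7]
tcp_rot: [3.141, 0.064, 0.002]
ft_force: [-0.3, -0.7, 7.4]
gripper_width: 14.1
gripper_force: 62.9
```

Request:
{"op": "step_arm", "data": {
  "steps": [
    {"fingers":10,"z":2,"x":0,"y":0,"yaw":0},
    {"fingers":10,"z":4,"x":0,"y":0,"yaw":0},
    {"fingers":10,"z":6,"x":0,"y":0,"yaw":0},
    {"fingers":10,"z":8,"x":0,"y":0,"yaw":0},
    {"fingers":10,"z":8,"x":0,"y":0,"yaw":0}
  ]
}}

```text
clock: 6.15
eef_pos: [528.0, 41.0, 88.0]
tcp_rot: [3.141, 0.063, 0.004]
ft_force: [0.9, -0.1, 7.8]
gripper_width: 14.5
gripper_force: 63.6
```

Run:
```python
from h import *
from cell import r,vision
w=vision.capture("wrist");t=vision.capture("scene")
o=r.get_obs();print(o["eef_pos"],o["tcp_rot"],o["ft_force"],o["moment"],o["clock"])
cv2.imwrite("pics/w4.png",np.hstack([w["frame"][:300],cv2.resize(t["frame"][150:270,225:330],(285,300))])[:,:,::-1])
```

```text
[527.96828052  41.07009549  88.07160973] [3.14073806 0.06358827 0.00350842] [ 1.67072123 -1.9252425   7.8553027 ] [-0.15146105 -0.75624218 -0.11221914] 6.25
```

View pics/w4.png

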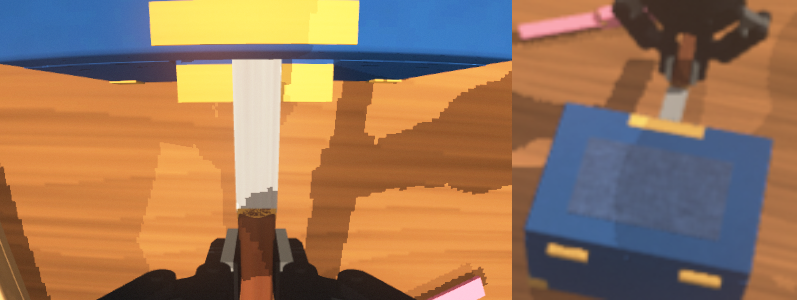

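Wrist view: the blade passes over the sill (rows 65–102) into the notch at (257,60); lid still apparently closed. Continue prying.

Request:
{"op": "step_arm", "data": {
  "steps": [
    {"fingers":10,"z":2,"x":0,"y":0,"yaw":0},
    {"fingers":10,"z":4,"x":0,"y":0,"yaw":0},
    {"fingers":10,"z":6,"x":0,"y":0,"yaw":0},
    {"fingers":10,"z":8,"x":0,"y":0,"yaw":0},
    {"fingers":10,"z":8,"x":0,"y":0,"yaw":0}
  ]
}}

```text
clock: 6.75
eef_pos: [528.3, 41.0, 80.2]
tcp_rot: [3.141, 0.063, 0.005]
ft_force: [3.1, -1.0, 8.1]
gripper_width: 14.5
gripper_force: 64.0
```

Request:
{"op": "step_arm", "data": {
  "steps": [
    {"fingers":10,"z":2,"x":0,"y":0,"yaw":0},
    {"fingers":10,"z":4,"x":0,"y":0,"yaw":0},
    {"fingers":10,"z":6,"x":0,"y":0,"yaw":0},
    {"fingers":10,"z":6,"x":0,"y":0,"yaw":0}
  ]
}}

```text
clock: 7.15
eef_pos: [528.3, 41.0, 74.2]
tcp_rot: [3.141, 0.063, 0.005]
ft_force: [1.6, -0.2, 9.0]
gripper_width: 14.6
gripper_force: 64.3
```

Run:
```python
from h import *
from cell import r,vision
w=vision.capture("wrist");t=vision.capture("scene")
o=r.get_obs();print(o["eef_pos"],o["tcp_rot"],o["ft_force"],o["moment"],o["clock"])
cv2.imwrite("pics/w5.png",np.hstack([w["frame"][:300],cv2.resize(t["frame"][150:270,225:330],(285,300))])[:,:,::-1])
```

```text
[528.26479605  41.03146131  74.28843782] [3.14066241 0.06352808 0.0046501 ] [ 1.87155579 -0.66180165  9.14114925] [-0.05436517 -0.92697825 -0.07079427] 7.25
```

View pics/w5.png

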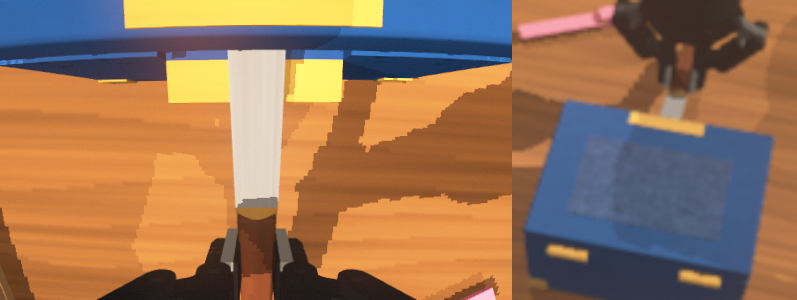

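Request:
{"op": "step_arm", "data": {
  "steps": [
    {"fingers":10,"z":3,"x":0,"y":0,"yaw":0},
    {"fingers":10,"z":6,"x":0,"y":0,"yaw":0},
    {"fingers":10,"z":6,"x":0,"y":0,"yaw":0}
  ]
}}

```text
clock: 7.55
eef_pos: [528.1, 41.1, 68.0]
tcp_rot: [3.141, 0.063, 0.004]
ft_force: [1.0, 0.3, 9.1]
gripper_width: 14.6
gripper_force: 64.4
```

Request:
{"op": "step_arm", "data": {
  "steps": [
    {"fingers":10,"z":-7,"x":1,"y":0,"yaw":0},
    {"fingers":10,"z":-14,"x":2,"y":0,"yaw":0},
    {"fingers":10,"z":-22,"x":4,"y":0,"yaw":0},
    {"fingers":10,"z":-30,"x":6,"y":0,"yaw":0},
    {"fingers":10,"z":-38,"x":8,"y":0,"yaw":0},
    {"fingers":10,"z":-45,"x":12,"y":0,"yaw":0},
    {"fingers":10,"z":-45,"x":12,"y":0,"yaw":0}
  ]
}}

```text
clock: 8.25
eef_pos: [540.4, 41.7, 113.6]
tcp_rot: [3.141, 0.064, 0.003]
ft_force: [0.4, 0.3, -1.3]
gripper_width: 14.4
gripper_force: 62.8
```

Run:
```python
from h import *
from cell import r,vision
w=vision.capture("wrist");t=vision.capture("scene")
np.savez("pics/w6.npz",**w);np.savez("pics/s6.npz",**t)
o=r.get_obs();print(o["eef_pos"],o["tcp_rot"],o["ft_force"],o["moment"],o["clock"])
cv2.imwrite("pics/w6.png",np.hstack([w["frame"][:300],cv2.resize(t["frame"][150:270,225:330],(285,300))])[:,:,::-1])
```

```text
[539.72673442  41.69291423 112.52903517] [-3.14090926e+00 -6.38126027e-02 -1.47232185e-03] [ 0.36697803 -0.87140731 -1.24378919] [-0.00528056  0.02662343 -0.00139713] 8.35
```

View pics/w6.png

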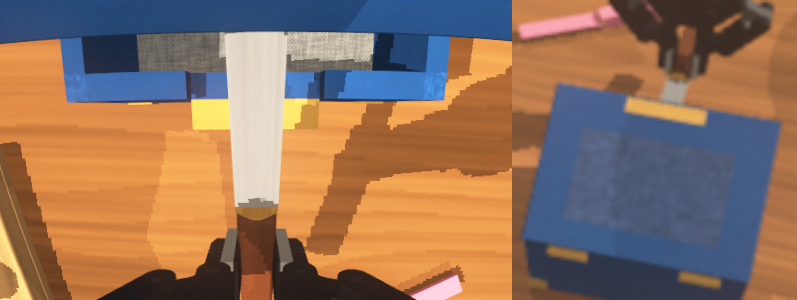

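The lid is up ~25°, with the grey cushion visible and the tip just under the lid edge (257,32). Continue along the arc.

Request:
{"op": "step_arm", "data": {
  "steps": [
    {"fingers":10,"z":-7,"x":4,"y":0,"yaw":0},
    {"fingers":10,"z":-14,"x":8,"y":0,"yaw":0},
    {"fingers":10,"z":-21,"x":13,"y":0,"yaw":0},
    {"fingers":10,"z":-27,"x":18,"y":0,"yaw":0},
    {"fingers":10,"z":-33,"x":24,"y":0,"yaw":0},
    {"fingers":10,"z":-38,"x":30,"y":0,"yaw":0},
    {"fingers":10,"z":-43,"x":36,"y":0,"yaw":0},
    {"fingers":10,"z":-48,"x":43,"y":0,"yaw":0},
    {"fingers":10,"z":-48,"x":43,"y":0,"yaw":0}
  ]
}}

```text
clock: 9.25
eef_pos: [583.5, 43.4, 161.0]
tcp_rot: [-3.141, -0.064, -0.002]
ft_force: [0.1, -1.1, -1.1]
gripper_width: 14.4
gripper_force: 62.8
```

Run:
```python
from h import *
from cell import r,vision
w=vision.capture("wrist");t=vision.capture("scene")
np.savez("pics/s7.npz",**t)
o=r.get_obs();print(o["eef_pos"],o["tcp_rot"],o["ft_force"],o["moment"],o["clock"])
cv2.imwrite("pics/w7.png",np.hstack([w["frame"][:300],cv2.resize(t["frame"][130:270,225:330],(285,300))])[:,:,::-1])
```

```text
[582.5793002   43.35911258 160.31946591] [3.14094728e+00 6.36234500e-02 6.29486813e-04] [-0.7769384   0.07942243 -1.07853075] [-0.00938658  0.00967512  0.0189257 ] 9.35
```

View pics/w7.png

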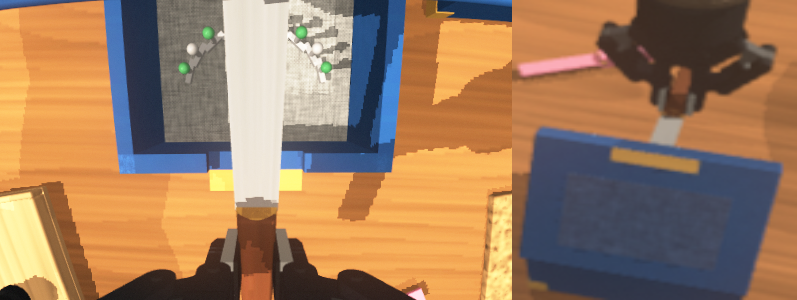

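The lid stands at about 60°, tiara visible below with the blade well above it. Continue to just past upright.

Request:
{"op": "step_arm", "data": {
  "steps": [
    {"fingers":10,"z":-4,"x":7,"y":0,"yaw":0},
    {"fingers":10,"z":-8,"x":14,"y":0,"yaw":0},
    {"fingers":10,"z":-11,"x":22,"y":0,"yaw":0},
    {"fingers":10,"z":-13,"x":30,"y":0,"yaw":0},
    {"fingers":10,"z":-15,"x":38,"y":0,"yaw":0},
    {"fingers":10,"z":-16,"x":46,"y":0,"yaw":0},
    {"fingers":10,"z":-17,"x":54,"y":0,"yaw":0},
    {"fingers":10,"z":-18,"x":62,"y":0,"yaw":0},
    {"fingers":10,"z":-18,"x":69,"y":0,"yaw":0},
    {"fingers":10,"z":-18,"x":69,"y":0,"yaw":0}
  ]
}}

```text
clock: 10.35
eef_pos: [652.1, 46.2, 178.1]
tcp_rot: [-3.141, -0.064, -0.001]
ft_force: [0.7, -1.1, -0.9]
gripper_width: 14.1
gripper_force: 62.8
```

```bash
cat > lid.py <<'E'
from h import *
from cell import r,vision
import sys
s=vision.capture("scene");t=vision.capture("top");w=vision.capture("wrist")
for n,c in(("s",s),("t",t),("w",w)): np.savez(f"pics/{sys.argv[1]}{n}.npz",**c)
o=r.get_obs();print(o["eef_pos"].round(1),o["ft_force"].round(1),o["clock"])
# project expected brass strip (outer lid face, 6 mm from front edge) for angles; compare with brass blobs
c0=np.array([674.3,46.5]);a=np.radians(2.4);Rz=np.array([[np.cos(a),-np.sin(a)],[np.sin(a),np.cos(a)]])
def proj(c,P):
    E=np.asarray(c["extrinsics"]);Q=(P-E[:3,3])@E[:3,:3];K=np.array([[c["fx"],0,c["cx"]],[0,c["fy"],c["cy"]],[0,0,1]],float)
    return cv2.projectPoints(Q[:,None],np.zeros(3),np.zeros(3),K,np.array([float(c["k1"]),0,0,0]))[0][:,0]
def pt(L,h,th,y=0):
    x=65-L*np.cos(th)+h*np.sin(th);z=90+L*np.sin(th)+h*np.cos(th);return np.r_[c0+Rz@[x,y],z]
for n,c in(("s",s),("t",t)):
    print(n,"brass",[(b.mean(0).round(1).tolist(),b.min(0).tolist(),b.max(0).tolist()) for b in blobs(mask(c,(18,110,100),(34,255,255)),12) if 200<b.mean(0)[0]<330 and 110<b.mean(0)[1]<270])
    for d in(60,80,85,90,95,100,103): print(d,proj(c,np.array([pt(124,18,np.radians(d)),pt(130,0,np.radians(d)),pt(130,18,np.radians(d),85),pt(130,18,np.radians(d),-85)])).round(1).tolist())
E
python3 lid.py a
```

```text
[651.3  46.2 178.4] [-1.2  0.3 -1. ] 10.5
s brass [([291.0, 203.7], [286, 201], [295, 206])]
60 [[275.6, 202.0], [277.4, 195.1], [322.3, 208.3], [231.1, 190.2]]
80 [[271.0, 219.0], [273.3, 209.3], [319.9, 226.7], [224.2, 207.1]]
85 [[269.7, 224.3], [272.0, 214.1], [319.0, 232.4], [222.4, 212.5]]
90 [[268.4, 230.0], [270.7, 219.4], [318.0, 238.6], [220.6, 218.3]]
95 [[267.0, 235.9], [269.3, 225.1], [316.9, 245.0], [218.8, 224.3]]
100 [[265.7, 242.1], [267.9, 231.1], [315.8, 251.7], [217.1, 230.7]]
103 [[264.8, 245.9], [267.1, 234.8], [315.0, 255.8], [216.1, 234.6]]
t brass [([255.3, 199.0], [251, 197], [259, 201]), ([240.7, 199.7], [237, 197], [244, 202])]
60 [[245.2, 153.2], [245.6, 161.2], [209.3, 155.6], [281.0, 152.1]]
80 [[244.3, 134.9], [244.6, 142.1], [208.3, 136.3], [280.1, 132.8]]
85 [[244.1, 130.5], [244.3, 137.4], [208.2, 131.6], [279.8, 128.2]]
90 [[243.9, 126.3], [244.1, 132.7], [208.1, 127.2], [279.5, 123.8]]
95 [[243.8, 122.3], [243.9, 128.2], [208.1, 123.0], [279.2, 119.6]]
100 [[243.7, 118.6], [243.8, 123.9], [208.1, 119.0], [278.9, 115.7]]
103 [[243.6, 116.5], [243.7, 121.5], [208.2, 116.8], [278.7, 113.4]]
```

```bash
cat > edge.py <<'E'
from h import *
import sys
k=sys.argv[1]
t=dict(np.load(f"pics/{k}t.npz"));s=dict(np.load(f"pics/{k}s.npz"))
for n,c,cols,y0 in(("t",t,(213,220,230,260,270,275),90),("s",s,(226,235,250,290,300,310,316),170)):
    m=mask(c,(100,90,15),(130,255,255))
    for x in cols:
        i=np.flatnonzero(m[y0:290,x])+y0;print(n,x,i.min() if len(i) else None,i.max() if len(i) else None,len(i),c["frame"][i.min()-1:i.min()+3,x].tolist() if len(i) else "")
E
python3 edge.py a
```

```text
t 213 None None 0 
t 220 193 197 5 [[65, 55, 56], [73, 86, 123], [79, 107, 160], [78, 103, 154]]
t 230 193 201 6 [[98, 101, 121], [82, 114, 170], [80, 116, 181], [81, 115, 181]]
t 260 192 200 9 [[70, 77, 98], [58, 73, 113], [64, 79, 114], [63, 78, 115]]
t 270 None None 0 
t 275 None None 0 
s 226 221 229 9 [[101, 105, 131], [82, 112, 163], [81, 111, 161], [81, 111, 160]]
s 235 222 231 10 [[126, 98, 91], [89, 105, 138], [80, 111, 160], [79, 110, 159]]
s 250 197 234 14 [[124, 116, 132], [80, 108, 155], [80, 108, 157], [81, 107, 156]]
s 290 207 248 22 [[201, 169, 136], [73, 107, 157], [73, 107, 157], [70, 102, 150]]
s 300 206 245 15 [[159, 119, 107], [89, 110, 143], [73, 106, 154], [74, 107, 155]]
s 310 209 246 14 [[87, 99, 125], [69, 94, 133], [70, 94, 134], [68, 91, 130]]
s 316 210 248 29 [[95, 107, 136], [73, 99, 141], [71, 94, 134], [70, 92, 133]]
```

Request:
{"op": "step_arm", "data": {
  "steps": [
    {"fingers":10,"z":0,"x":-15,"y":0,"yaw":0},
    {"fingers":10,"z":0,"x":-45,"y":0,"yaw":0},
    {"fingers":10,"z":0,"x":-80,"y":0,"yaw":0},
    {"fingers":10,"z":0,"x":-115,"y":0,"yaw":0},
    {"fingers":10,"z":0,"x":-150,"y":0,"yaw":0},
    {"fingers":10,"z":0,"x":-177,"y":0,"yaw":0},
    {"fingers":10,"z":0,"x":-177,"y":0,"yaw":0},
    {"fingers":10,"z":0,"x":-177,"y":0,"yaw":0}
  ]
}}

```text
clock: 11.3
eef_pos: [474.4, 39.0, 179.0]
tcp_rot: [3.141, 0.063, 0.003]
ft_force: [0.4, 0.2, -1.6]
gripper_width: 14.4
gripper_force: 62.8
```

Request:
{"op": "step_arm", "data": {
  "steps": [
    {"fingers":10,"z":0,"x":-2,"y":35,"yaw":-3},
    {"fingers":10,"z":0,"x":-4,"y":75,"yaw":-6},
    {"fingers":10,"z":0,"x":-6,"y":115,"yaw":-9},
    {"fingers":10,"z":0,"x":-8,"y":155,"yaw":-12},
    {"fingers":10,"z":0,"x":-10,"y":195,"yaw":-15},
    {"fingers":10,"z":0,"x":-11,"y":235,"yaw":-18},
    {"fingers":10,"z":10,"x":-12,"y":275,"yaw":-19.1},
    {"fingers":10,"z":30,"x":-12.7,"y":305,"yaw":-19.1},
    {"fingers":10,"z":60,"x":-12.7,"y":316.7,"yaw":-19.1},
    {"fingers":10,"z":68,"x":-12.7,"y":316.7,"yaw":-19.1},
    {"fingers":10,"z":68,"x":-12.7,"y":316.7,"yaw":-19.1}
  ]
}}

```text
clock: 12.4
eef_pos: [474.4, -277.5, 109.1]
tcp_rot: [-3.085, -0.583, 0.003]
ft_force: [-0.1, -0.2, 0.3]
gripper_width: 14.7
gripper_force: 62.9
```

```bash
python3 lid.py b | head -1; python3 edge.py b | cut -c1-30
python3 - <<'E'
from h import *
w=dict(np.load("pics/bw.npz"));f=w["frame"].astype(int)
m=((f.max(2)-f.min(2)<45)&(f.min(2)>130)).astype(np.uint8)*255
for b in blobs(m,400):
    print(b.min(0),b.max(0),cv2.minAreaRect(b.astype(np.float32)))
E
```

```text
[ 475.3 -277.5  111.7] [-0.1 -0.6 -0.6] 12.55
t 213 123 145 23 [[139, 108, 1
t 220 123 200 20 [[107, 110, 1
t 230 122 201 26 [[223, 150, 1
t 260 121 200 26 [[97, 104, 14
t 270 120 199 26 [[194, 128, 1
t 275 120 198 76 [[145, 110, 1
s 226 221 229 9 [[89, 98, 127]
s 235 222 258 12 [[102, 84, 84
s 250 197 261 15 [[111, 100, 1
s 290 207 243 15 [[199, 167, 1
s 300 206 244 15 [[141, 108, 1
s 310 208 246 15 [[142, 109, 1
s 316 210 247 28 [[104, 120, 1
[223   0] [288 206] ((255.5, 103.0), (206.0, 65.0), 90.0)
```

Request:
{"op": "step_arm", "data": {
  "steps": [
    {"fingers":10,"z":20,"x":0,"y":0,"yaw":0},
    {"fingers":10,"z":34,"x":0,"y":0,"yaw":0},
    {"fingers":10,"z":40,"x":0,"y":0,"yaw":0},
    {"fingers":10,"z":44,"x":0,"y":0,"yaw":0},
    {"fingers":10,"z":48,"x":0,"y":0,"yaw":0},
    {"fingers":10,"z":52,"x":0,"y":0,"yaw":0},
    {"fingers":10,"z":56,"x":0,"y":0,"yaw":0},
    {"fingers":10,"z":60,"x":0,"y":0,"yaw":0},
    {"fingers":10,"z":63,"x":0,"y":0,"yaw":0},
    {"fingers":10,"z":63,"x":0,"y":0,"yaw":0}
  ]
}}

```text
clock: 13.55
eef_pos: [475.8, -278.4, 48.7]
tcp_rot: [3.084, 0.584, 0.004]
ft_force: [4.4, -1.2, 9.1]
gripper_width: 14.5
gripper_force: 66.0
```

Request:
{"op": "step_arm", "data": {
  "steps": [
    {"fingers":10,"z":2,"x":0,"y":0,"yaw":0},
    {"fingers":10,"z":4,"x":0,"y":0,"yaw":0},
    {"fingers":10,"z":6,"x":0,"y":0,"yaw":0},
    {"fingers":10,"z":7,"x":0,"y":0,"yaw":0},
    {"fingers":10,"z":7,"x":0,"y":0,"yaw":0}
  ]
}}

```text
clock: 14.05
eef_pos: [475.7, -278.5, 41.9]
tcp_rot: [3.084, 0.584, 0.004]
ft_force: [3.6, -0.1, 9.8]
gripper_width: 14.6
gripper_force: 66.7
```

```bash
cat > bl.py <<'E'
from h import *
from cell import r,vision
from scipy.spatial.transform import Rotation as R
w=vision.capture("wrist");o=r.get_obs();print(o["eef_pos"].round(1),o["ft_force"].round(1))
f=w["frame"].astype(int);m=((f.max(2)-f.min(2)<45)&(f.min(2)>130)).astype(np.uint8)*255
T=R.from_rotvec(o["tcp_rot"]).as_matrix()
for b in blobs(m,400):
    print(b.min(0),b.max(0))
    for z in (21.5,30):print(z,((plane(w,[[b[:,0].mean(),b[:,1].min()],[b[:,0].mean(),b[:,1].max()+1]],z)-o["eef_pos"])@T).round(1).tolist())
    for rr in (b[:,1].min()+5,b[:,1].max()-8): i=np.flatnonzero(m[rr,b[:,0].min():b[:,0].max()+1]);print(rr,len(i))
E
python3 bl.py
```

```text
[ 475.7 -278.5   41.9] [2.9 1.3 8.7]
[233   2] [280 202]
21.5 [[107.3, 0.8, 20.6], [23.2, 0.8, 20.4]]
30 [[104.8, 0.8, 12.1], [25.9, 0.8, 12.0]]
7 47
194 40
```

Request:
{"op": "step_arm", "data": {
  "steps": [
    {"fingers":10,"z":1,"x":0,"y":0,"yaw":0},
    {"fingers":10,"z":2,"x":0,"y":0,"yaw":0},
    {"fingers":10,"z":3,"x":0,"y":0,"yaw":0},
    {"fingers":10,"z":3,"x":0,"y":0,"yaw":0}
  ]
}}

```text
clock: 14.5
eef_pos: [475.8, -278.4, 38.9]
tcp_rot: [3.085, 0.584, 0.004]
ft_force: [4.8, 1.2, 9.6]
gripper_width: 14.2
gripper_force: 66.9
```

```bash
python3 bl.py
```

```text
[ 475.8 -278.4   39. ] [4.4 2.  8.8]
[233   6] [278 202]
21.5 [[104.9, 0.7, 17.7], [24.1, 0.7, 17.5]]
30 [[102.5, 0.7, 9.2], [26.8, 0.7, 9.0]]
11 45
194 40
```

Request:
{"op": "step_arm", "data": {
  "steps": [
    {"fingers":10,"z":1,"x":0,"y":0,"yaw":0},
    {"fingers":10,"z":1.2,"x":0,"y":0,"yaw":0},
    {"fingers":17,"z":1.2,"x":0,"y":0,"yaw":0},
    {"fingers":20,"z":1.2,"x":0,"y":0,"yaw":0},
    {"fingers":26,"z":1.2,"x":0,"y":0,"yaw":0},
    {"fingers":40,"z":1.2,"x":0,"y":0,"yaw":0},
    {"fingers":40,"z":1.2,"x":0,"y":0,"yaw":0},
    {"fingers":40,"z":-5,"x":0,"y":0,"yaw":0},
    {"fingers":40,"z":-25,"x":0,"y":0,"yaw":0},
    {"fingers":50,"z":-65,"x":0,"y":0,"yaw":0},
    {"fingers":50,"z":-105,"x":0,"y":0,"yaw":0},
    {"fingers":50,"z":-138,"x":0,"y":0,"yaw":0}
  ]
}}

```text
clock: 15.75
eef_pos: [474.6, -278.0, 178.0]
tcp_rot: [3.086, 0.584, 0.002]
ft_force: [0.1, 0.6, -0.1]
gripper_width: 49.9
gripper_force: 0.0
```

Request:
{"op": "step_arm", "data": {
  "steps": [
    {"fingers":50,"z":0,"x":-10,"y":0,"yaw":0},
    {"fingers":50,"z":0,"x":-10,"y":0,"yaw":0},
    {"fingers":50,"z":0,"x":-10,"y":0,"yaw":0}
  ]
}}

```text
clock: 16.05
eef_pos: [464.9, -281.4, 174.5]
tcp_rot: [-3.086, -0.583, 0.001]
ft_force: [-0.2, -1.1, -0.7]
gripper_width: 49.9
gripper_force: 0.0
```

```bash
python3 bl.py; python3 lid.py c|head -1; python3 edge.py c|cut -c1-14
python3 - <<'E'
from h import *
w=dict(np.load("pics/cw.npz"))
m=mask(w,(0,100,30),(12,255,170))
for b in blobs(m,300):print("brown",b.min(0),b.max(0),cv2.minAreaRect(b.astype(np.float32)))
a=dict(np.load("pics/top0.npz"))["frame"].astype(int);c=dict(np.load("pics/ct.npz"))["frame"].astype(int)
for n,(x0,y0,x1,y1) in dict(tray=(130,210,192,292),hammer=(110,120,160,220),jar=(375,150,415,185),pink=(250,240,320,290)).items():
    print(n,np.mean(np.abs(a-c)[y0:y1,x0:x1].sum(2)>90).round(3))
E
```

```text
[ 465.  -281.3  174.3] [-0.9  0.5 -0.1]
[248  44] [268 141]
21.5 [[114.7, 2.3, 152.7], [35.8, 2.3, 152.8]]
30 [[113.2, 2.2, 144.2], [36.7, 2.3, 144.3]]
49 21
133 21
[ 465.2 -281.3  174.5] [ 0.7 -0.2 -0.4] 16.25
t 213 123 145 
t 220 123 200 
t 230 122 201 
t 260 121 200 
t 270 120 199 
t 275 120 198 
s 226 221 229 
s 235 222 260 
s 250 197 266 
s 290 207 243 
s 300 206 244 
s 310 208 246 
s 316 210 247 
brown [368 335] [417 383] ((386.1242980957031, 364.4366149902344), (67.42325592041016, 27.892358779907227), 51.666664123535156)
brown [  0 242] [182 343] ((90.98310852050781, 291.81524658203125), (97.89608764648438, 184.4376220703125), 88.58557891845703)
brown [185 206] [392 334] ((286.960693359375, 275.4239501953125), (122.65127563476562, 203.0390625), 77.41703796386719)
brown [356 151] [511 331] ((433.5, 241.0), (180.0, 155.0), 90.0)
brown [249 143] [267 251] ((258.0, 197.0), (108.0, 18.0), 90.0)
brown [440   0] [506  10] ((473.0, 4.999999046325684), (65.99998474121094, 9.999998092651367), -0.0)
tray 0.053
hammer 0.009
jar 0.0
pink 0.002
```

```bash
python3 -c "
from cell import ticket
print(ticket.finish_job())"
```

```text
the job is handed in; nothing more can be done
None
```

I levered the lid open with the blade: it stands about 5–8° past upright and held there after the blade withdrew. The blade is back flat on the cork pad, the hammer and jar show no movement, and the loupe's tray differs only slightly in the top view (probably shadow). I handed the job in at about 16 s, and no verdict came back.

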